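# Square a colour disc holder into the bench stop

## Robot

A 7-joint arm with a two-finger parallel gripper is mounted at the origin on the work surface. World frame = base frame: x ahead of the robot, y to its left, z up, the work surface at z = 0. Lengths are in m, angles in rad, forces in N, time in s.
With the tool pointing down it reaches from about 0.425 to 0.925 m from the base axis. Payload 6.8 kg.
Tool frame: the origin (TCP) lies at the very end of the fingers, on their centre line; the grasp point (between the pads) lies 19 mm behind it; z points along the fingers, y is the direction in which the jaws open and shut (so a half turn about z gives the same grasp; the last joint's range is limited). The gripper opens to 88 mm and grips with 3 to 60 N. Pads are 20 mm wide; open, the fingers measure 115 mm over their backs; the gripper's body (75 mm by 178 mm) begins 61 mm behind the grasp point.
Start: joints at [1.089, 0.477, 0.022, 1.555, -0.011, 1.109, -0.083], TCP at [0.246, -0.628, 0.223] pointing down, gripper open.
Joint ranges: [-2.96, 2.96], [-0.34, 2.1], [-1.41, 1.46], [0.24, 2.44], [-1.37, 4.51], [0.17, 1.92], [-2.96, 2.96]. Speed limits (rad/s): [2.39, 2.39, 3.14, 3.14, 3.14, 3.14, 3.14].

## Interface

Orientations are given as a unit quaternion [w, x, y, z].
In Python, from plant import robot, eyes gives the robot as it stands.
- The arm moves only by the tool send_rows, never from a script. Its argument "moves" is a list of rows, each a list of 7 numbers: the closure, from 0 (fully open) to 1 (shut), then the shift along the world's x, y, z in mm, then the turn, a rotation vector about the world's x, y, z in degrees. A call has exactly 5 rows; each row shifts and turns the commanded pose from where the row before left it; what a row does not reach is not made up. A row lasts 1/8 s, in which the tool goes at most 62.5 mm and 10.7 degrees, less where a joint would pass 70% of its speed; a pose out of reach is approached as far as the arm can. A call with a gripper value outside its range is refused whole. The fingers move at their own pace and stop on an object; the grip force is fixed at half the most. Time passes only in rows, so rows that do not move let the fingers close, or fill a call up. It gives the time, the measured TCP pose, the force and the opening at its end, in the units of the state.
- robot.get_obs(): the state, without advancing time (a new reading comes with each control period).
- eyes.capture(name): name is "scene" or "top" or "wrist"; returns the picture (400x640x3 uint8, blue, green, red); there is no depth.
- eyes.get_calibration(name): a dict with "mtx" (3x3 intrinsics, pixels), "R" (3x3) and "t" (3): a world point X has camera coordinates R X + t. Camera axes: x right, y down, z forward; pixel columns grow to the right and rows downward; lengths in m; the calibration is good to about 2 mm. A picture is of the moment at which its call begins: read the wrist's pose just before it. get_calibration takes no time and is no camera call; for the wrist camera it gives the pose at the moment of the call.
- robot.job_done(): hands the job in, once; it reports no verdict.
The state is a dict: "time": time; "joint_pos": joint angles; "dq": joint speeds; "joint_torque": joint torques, N m; "position": TCP position; "tcp_rot": TCP orientation; "wrist_force": force on the tool from outside, world axes, zero at the start; "torque": the same for the moment, N m; "width": opening from 0.0 (shut) to 1.0 (fully open).
Only numpy, scipy, OpenCV 4.12 (cv2) and the standard library are available. Lean on these libraries where they do the work, as an engineer would, in place of code of your own. Each camera call takes 0.05 s, during which the arm holds its last target.

## Task

Push the blue colour disc holder along the bench, with the fingertips or the outside of the fingers, into the corner of the bench stop, so that its long side lies flush against the steel fence and its short side flush against the red end stop. Do not pick it up or tip it: it stays flat on the bench all the way. Leave everything else on the bench alone, and finish with the hand clear.

Things in the scene. Friction and masses are not known exactly. Their poses are not given: they have to be found in the camera images.
- holder: the loose blue plastic colour disc holder: a flat plate 100 (its x) by 130 (its y) by 14 mm thick, 150 to 310 g, sliding under 1 to 4 N; on top a round collar 88 mm wide and 4 mm high with an amber disc in it. Origin: centre of its underside, z up. It starts on the robot's side of the fence and left of the red end stop, turned up to 0.35 rad from the stop's axes.
- stop: the fixed L-shaped bench stop, bars 20 mm high, 28 mm wide. Origin: its inner corner at bench level, z up; x points roughly away from the robot. The steel fence runs 260 mm along +y, its face at x = 0 looking to -x; the red end stop runs 132 mm along -x, its face at y = 0 looking to +y. The seated holder's origin is at x = -50, y = +65 mm here, its axes parallel to the stop's.
- vise: bystander: a dark cast iron vise bolted to the bench at the left, about 175 by 100 mm and 100 mm high, with a bent steel gel frame clamped upright in it, 132 mm wide along the vise's y, its top about 230 mm above the bench. Origin: centre of its underside
- bolt: bystander: a loose brass hanging bolt with a wing nut, standing on its head, 25 mm head, 44 mm across the wings, 61 mm high. Origin: centre of its underside
- socket: bystander: a loose chipped white ceramic lamp socket, 52 mm diameter, 44 mm high. Origin: centre of its underside
- reflector: bystander: a loose pressed tin reflector, a bowl of 110 mm diameter and 42 mm height, mouth up. Origin: centre of its underside
- wrench: bystander: a loose steel wrench 190 mm long lying flat at the right along its x. Origin: under its middle
Things that resemble listed ones, but are neither listed nor needed, are in the scene too. Of the things like the holder, leave any that is yellow; of the rest the smaller one is meant.

How it is judged:
By the outcome, as a careful person would: the job done as asked, in the order asked, and still so for the second after the job is handed in, with the robot touching nothing.
It also fails if it takes over 48 s, if anything falls off the work surface, if the arm or the gripper's body presses on something with over 40 N, if the wrist force passes 120 N, or if a joint passes its speed limit or range.

## Working session

There is one attempt and no reset: what is moved stays moved. The work goes in short steps, Python scripts to look and compute and a tool call to move; the robot and the scene stay as the last step left them, time stands still between calls to the robot, and variables do not carry over. Pictures are saved under pics/ and viewed, and the job is handed in when it is done.

Besides the shell and the picture viewer there is one more tool, called after "Emit:" by a JSON object that holds its "name" and its "arguments", one argument or row to a line. send_rows: Moves the arm, as the interface text tells. Its arguments: {"type":"object","properties":{"moves":{"type":"array"}},"required":["moves"]}

```bash
mkdir -p pics
python3 - <<'E'
from plant import robot, eyes
import cv2,json
o=robot.get_obs(); print(o)
for n in ("scene","top"):
    cv2.imwrite(f"pics/{n}0.png",eyes.capture(n)); c=eyes.get_calibration(n); print(n,c)
E
```

```text
{'time': 0.0, 'joint_pos': array([ 1.08892567,  0.47779712,  0.02237212,  1.55638957, -0.01148633,
        1.10929396, -0.08309631]), 'dq': array([ 1.92595483e-04,  1.50838381e-04, -1.48858313e-03, -1.18455280e-03,
       -7.18359133e-06,  3.39931752e-05, -4.49275361e-04]), 'joint_torque': array([-7.23346716e-07, -5.82851565e+01,  1.53475687e+00, -2.72603828e+01,
       -5.42984682e-02,  1.69494585e-02,  1.65129400e-04]), 'position': array([ 0.2462184 , -0.62787761,  0.22171049]), 'tcp_rot': array([-8.46360852e-04,  9.82587023e-01,  1.85800886e-01, -2.39897747e-04]), 'wrist_force': array([ 0.29445629, -0.30230864, -0.81046638]), 'torque': array([ 0.01564651, -0.00815149, -0.01537955]), 'width': 0.9996280675127391}
scene {'mtx': array([[472.55082023,   0.        , 319.50482801],
       [  0.        , 472.55082023, 198.70266147],
       [  0.        ,   0.        ,   1.        ]]), 'R': array([[-0.75643007,  0.65396603,  0.01191566],
       [ 0.51832276,  0.61044663, -0.59891271],
       [-0.39894244, -0.44685942, -0.80072566]]), 't': array([ 0.4038201 , -0.25101865,  1.797677  ])}
top {'mtx': array([[373.34072819,   0.        , 314.0093029 ],
       [  0.        , 373.34072819, 202.24325041],
       [  0.        ,   0.        ,   1.        ]]), 'R': array([[ 0.01565179, -0.99985248, -0.00707398],
       [-0.98115091, -0.01399543, -0.1927356 ],
       [ 0.19260817,  0.0099573 , -0.98122523]]), 't': array([-0.01356959,  0.53497671,  1.05302703])}
```

View pics/scene0.png

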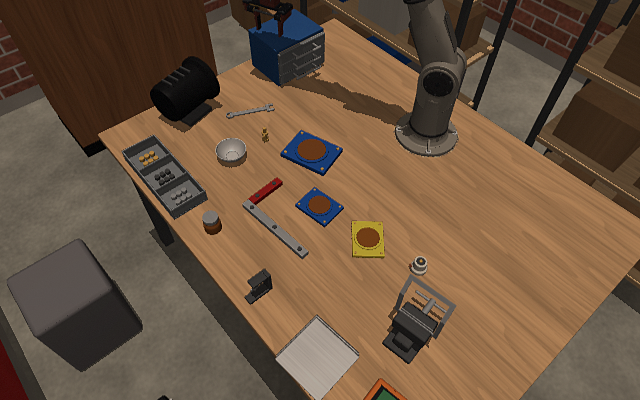

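View pics/top0.png

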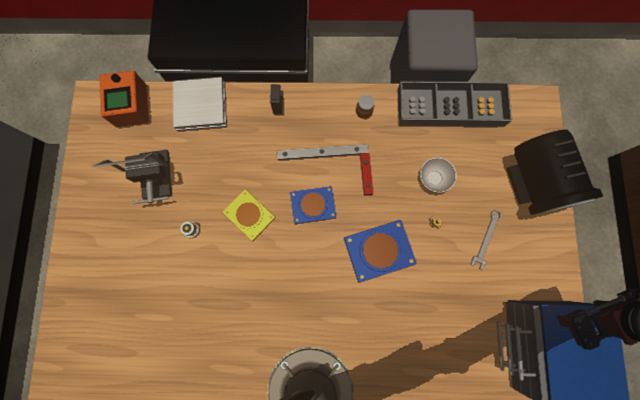

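Top view: the small blue holder is at (313,205). The larger blue decoy is at (380,251), the yellow one at (248,214), and the stop's corner is near (362,153). I'll enlarge these.

Run:
```python
import cv2
im=cv2.imread("pics/top0.png")[135:285,265:425]
cv2.imwrite("pics/c1.png",cv2.resize(im[:105,:120],None,fx=6.5,fy=5.7*0+6.5*0+5.7,interpolation=cv2.INTER_CUBIC) if 0 else cv2.resize(im[:92,:125],None,fx=6,fy=6,interpolation=cv2.INTER_CUBIC))
im=cv2.imread("pics/scene0.png")[170:265,235:350]
cv2.imwrite("pics/c2.png",cv2.resize(im,None,fx=6,fy=6,interpolation=cv2.INTER_CUBIC))
```

```text
(no output)
```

View pics/c1.png

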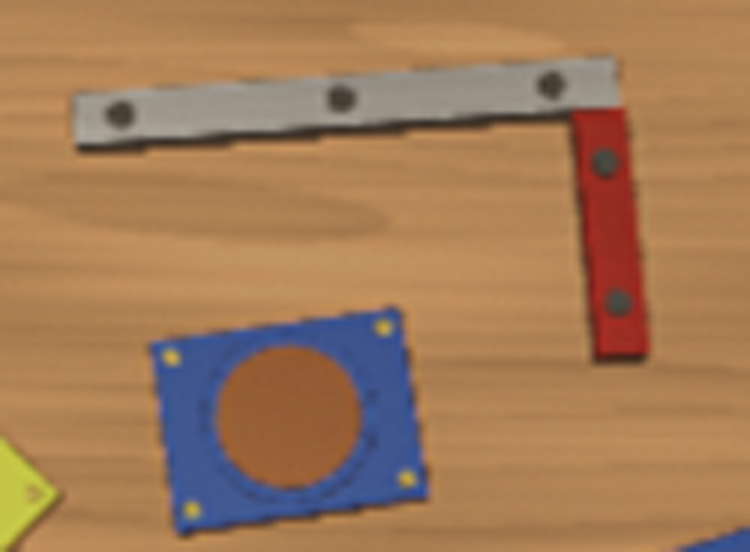

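View pics/c2.png

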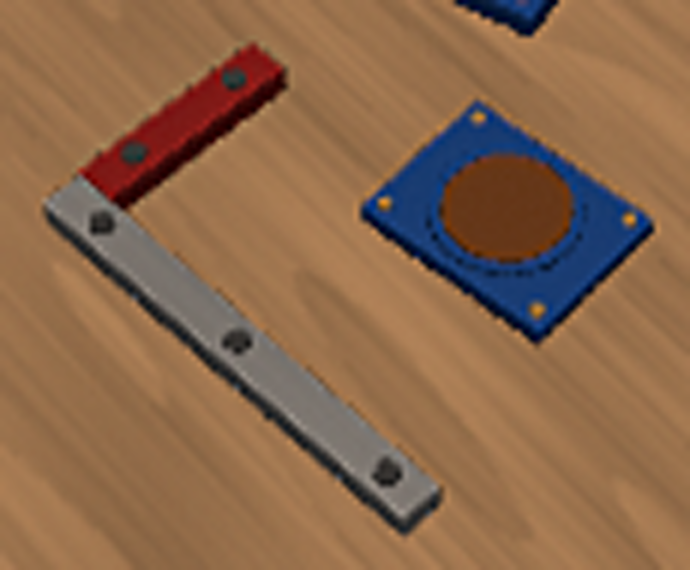

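```bash
cat > h.py <<'E'
import numpy as np
from scipy.optimize import least_squares
def proj(c,X):
    p=(c["R"]@np.asarray(X,float).T).T+c["t"]; p=p@c["mtx"].T; return p[:,:2]/p[:,2:]
def pl(p,L): # x,y,th ; L local nx3
    L=np.asarray(L,float);c,s=np.cos(p[2]),np.sin(p[2])
    return np.c_[p[0]+c*L[:,0]-s*L[:,1],p[1]+s*L[:,0]+c*L[:,1],L[:,2]]
def fit(obs,p0):
    f=lambda p:np.concatenate([(proj(c,pl(p,L))-uv).ravel() for c,L,uv in obs])
    r=least_squares(f,p0,loss="soft_l1"); return r.x,r.fun
E
python3 - <<'E'
from h import *
from plant import eyes
ct,cs=eyes.get_calibration("top"),eyes.get_calibration("scene")
T=lambda a:(np.array(a)+.5)/6-.5+[265,135]
S=lambda a:(np.array(a)+.5)/6-.5+[235,170]
h=.014
H=[[.05,.065,h],[.05,-.065,h],[-.05,-.065,h],[-.05,.065,h]]
ot=(ct,H,T([(152,343),(398,308),(428,495),(180,530)]))
os_=(cs,H,S([(537,335),(362,208),(478,101),(653,222)][0:4]))
# scene: far-left = ; order FL(+x+y),(+x-y),(-x-y),(-x+y)
for o in ([ot],[os_],[ot,os_]):
    x,r=fit(o,[.55,0,0]);print("holder",x.round(4),np.abs(r).max().round(2))
z=.02
LT=[[.028,.26,z],[.028,-.028,z],[0,.26,z],[0,0,z],[-.132,0,z],[-.132,-.028,z]]
st=(ct,LT,T([(72,95),(615,58),(76,145),(572,112),(594,354),(649,353)]))
LS=[[.028,.26,z],[.028,-.028,z],[0,.26,z],[-.132,0,z],[-.132,-.028,z]]
ss=(cs,LS,S([(405,522),(44,205),(441,491),(287,72),(255,43)]))
for o in ([st],[ss],[st,ss]):
    x,r=fit(o,[.7,-.1,0]);print("stop",x.round(4),np.abs(r).max().round(2)); 
print("goal",pl(x,[[-.05,.065,0]]))
E
```

```text
holder [ 0.5362 -0.0017  0.1613] 0.58
holder [0.539  0.0035 0.1471] 0.46
holder [5.370e-01 3.000e-04 1.535e-01] 1.39
stop [ 0.7002 -0.1457  0.0859] 0.71
stop [ 0.7024 -0.1407  0.0813] 0.63
stop [ 0.7007 -0.1441  0.083 ] 1.35
goal [[ 0.64544316 -0.08345924  0.        ]]
```

Run:
```python
from h import *
from plant import eyes
for n in("top","scene"):
    c=eyes.get_calibration(n); print(n,proj(c,[[.246,-.628,.223],[.246,-.628,.32],[.246,-.628,0],[.4615,-.006,0]]).round())
```

```text
top [[577. 313.]
 [609. 317.]
 [525. 305.]
 [314. 229.]]
scene [[270.  31.]
 [268.   7.]
 [273.  78.]
 [334. 194.]]
```

Emit:
{"name": "send_rows", "arguments": {
  "moves": [
    [0,0,20,0,0,0,0],
    [0,18,52,0,0,0,-1.5],
    [0,18,52,0,0,0,-1.5],
    [0,18,52,0,0,0,-1.5],
    [0,18,52,0,0,0,-1.5]
  ]
}}

```text
time: 0.72
position: [0.3187, -0.3985, 0.2224]
tcp_rot: [-0.0, 0.991, 0.134, -0.0]
wrist_force: [1.0, -0.1, 0.4]
width: 1.0
```

Emit:
{"name": "send_rows", "arguments": {
  "moves": [
    [0,18,49,0,0,0,-1.5],
    [0,18,49,0,0,0,-1.5],
    [0,18,49,0,0,0,-1.5],
    [0,18,49,0,0,0,-1.5],
    [0,18,49,0,0,0,-1.5]
  ]
}}

```text
time: 1.35
position: [0.4086, -0.1538, 0.2226]
tcp_rot: [0.0, 0.998, 0.069, -0.0]
wrist_force: [0.6, -0.6, 0.1]
width: 1.002
```

Emit:
{"name": "send_rows", "arguments": {
  "moves": [
    [0,18,49,0,0,0,-1.5],
    [0,18,49,0,0,0,-1.5],
    [0,0,50,-50,0,0,0],
    [0,-1,0,-50,0,0,0],
    [0,0,0,-40,0,0,0]
  ]
}}

```text
time: 1.98
position: [0.4427, -0.0126, 0.0868]
tcp_rot: [-0.0, 0.999, 0.044, -0.001]
wrist_force: [0.6, 0.3, 0.9]
width: 1.0
```

Run:
```python
from plant import robot,eyes
import cv2
o=robot.get_obs();print(o["position"],o["tcp_rot"],o["joint_pos"].round(2))
for n in("top","scene"):cv2.imwrite(f"pics/{n}1.png",eyes.capture(n))
```

```text
[ 0.44267984 -0.01256014  0.08676766] [-1.10174981e-04  9.99044011e-01  4.37125254e-02 -5.17219095e-04] [ 0.2   0.32 -0.37  2.19  0.19  0.66 -1.78]
```

View pics/scene1.png

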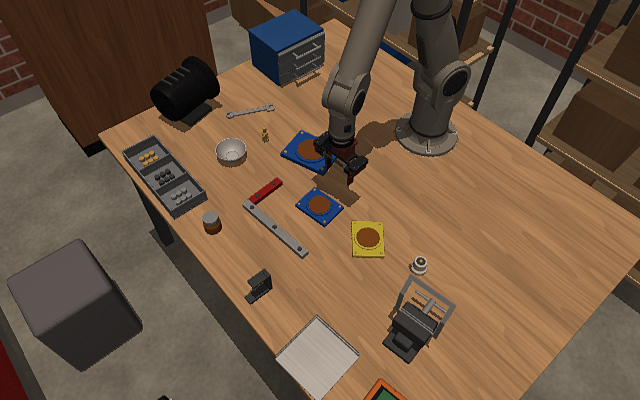

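Run:
```python
from h import *
from plant import eyes,robot
o=robot.get_obs();print(o["position"],o["tcp_rot"])
c=eyes.get_calibration("top")
def unp(uv,z):
    d=c["R"].T@np.linalg.solve(c["mtx"],[*uv,1]);C=-c["R"].T@c["t"];return C+d*(z-C[2])/d[2]
for p in((345,237),(359,281)):print(unp(p,.014).round(3))
```

```text
[ 0.44006839 -0.01316054  0.08516438] [-2.34764666e-04  9.99051010e-01  4.33665029e-02 -4.04615653e-03]
[ 0.437 -0.1    0.014]
[ 0.309 -0.141  0.014]
```

View pics/top1.png

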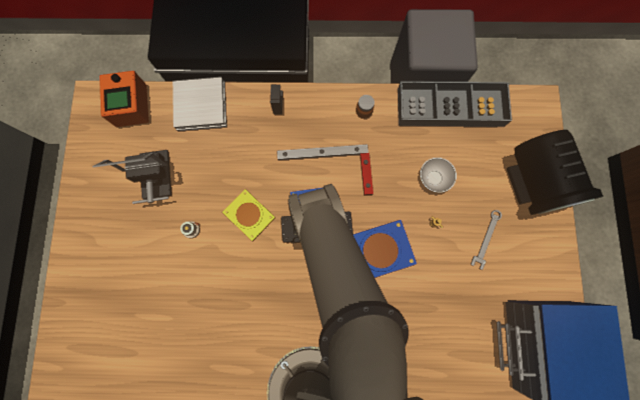

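Emit:
{"name": "send_rows", "arguments": {
  "moves": [
    [0,20,7,0,0,0,0.3],
    [0,0,0,-25,0,0,0],
    [0,0,0,-25,0,0,0],
    [0,0,0,-20,0,0,0],
    [0,0,0,-5,0,0,0]
  ]
}}

```text
time: 2.7
position: [0.4638, -0.0064, 0.0139]
tcp_rot: [0.0, 0.999, 0.045, -0.0]
wrist_force: [0.2, 1.0, -0.4]
width: 1.0
```

Run:
```python
from plant import robot,eyes
import cv2
from scipy.spatial.transform import Rotation as R
o=robot.get_obs();q=o["tcp_rot"];print(o["position"],o["wrist_force"],R.from_quat([*q[1:],q[0]]).as_matrix().round(3))
im=eyes.capture("scene")[150:250,260:393]
cv2.imwrite("pics/s2.png",cv2.resize(im,None,fx=6,fy=6,interpolation=cv2.INTER_CUBIC))
```

```text
[ 0.46378999 -0.0064244   0.01386957] [ 0.20103897  0.98710076 -0.4132519 ] [[ 0.996  0.091 -0.   ]
 [ 0.091 -0.996 -0.   ]
 [-0.     0.    -1.   ]]
```

View pics/s2.png

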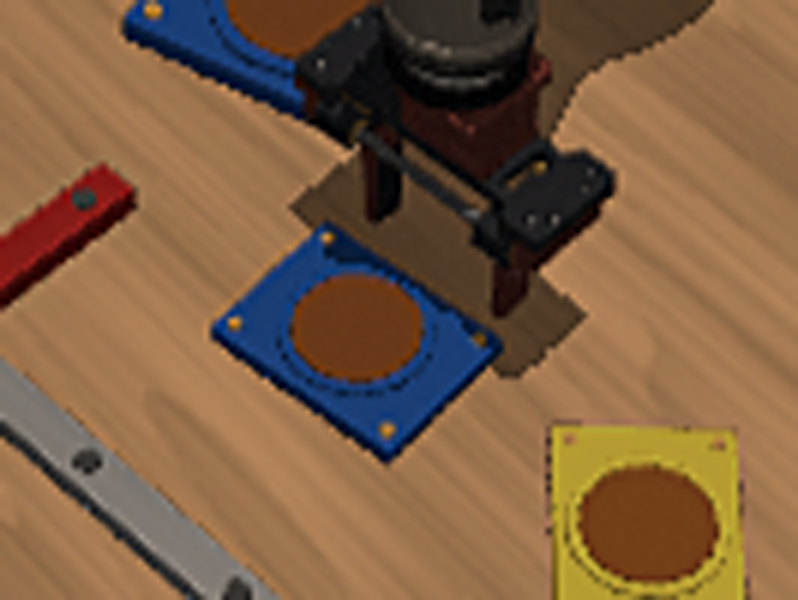

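Emit:
{"name": "send_rows", "arguments": {
  "moves": [
    [0,0,0,-8,0,0,-0.4],
    [0,8,0.7,0,0,0,0],
    [0,8,0.7,0,0,0,0],
    [0,8,0.7,0,0,0,0],
    [0,8,0.7,0,0,0,0]
  ]
}}

```text
time: 3.38
position: [0.496, -0.0034, 0.0056]
tcp_rot: [0.0, 0.999, 0.042, -0.0]
wrist_force: [-1.9, 0.4, 1.4]
width: 0.996
```

Emit:
{"name": "send_rows", "arguments": {
  "moves": [
    [0,10,0.8,0,0,0,0],
    [0,10,0.8,0,0,0,0],
    [0,10,0.8,0,0,0,0],
    [0,10,0.8,0,0,0,0],
    [0,4,0.4,0,0,0,0]
  ]
}}

```text
time: 4.0
position: [0.5404, 0.0003, 0.0055]
tcp_rot: [-0.0, 0.999, 0.042, 0.0]
wrist_force: [-1.5, 0.4, 1.5]
width: 1.001
```

```bash
cat > look.py <<'E'
import sys,cv2
from plant import robot,eyes
o=robot.get_obs();print(o["time"],o["position"].round(4),o["tcp_rot"].round(4),o["wrist_force"].round(1))
k=sys.argv[1]
im=eyes.capture("scene");cv2.imwrite(f"pics/full{k}.png",im)
cv2.imwrite(f"pics/s{k}.png",cv2.resize(im[160:260,235:368],None,fx=6,fy=6,interpolation=cv2.INTER_CUBIC))
im=eyes.capture("top");cv2.imwrite(f"pics/topfull{k}.png",im)
cv2.imwrite(f"pics/t{k}.png",cv2.resize(im[135:235,260:393],None,fx=6,fy=6,interpolation=cv2.INTER_CUBIC))
E
python3 look.py 3
```

```text
4.0 [5.404e-01 3.000e-04 5.500e-03] [-1.000e-04  9.991e-01  4.200e-02  3.000e-04] [-1.5  0.4  1.5]
```

View pics/s3.png

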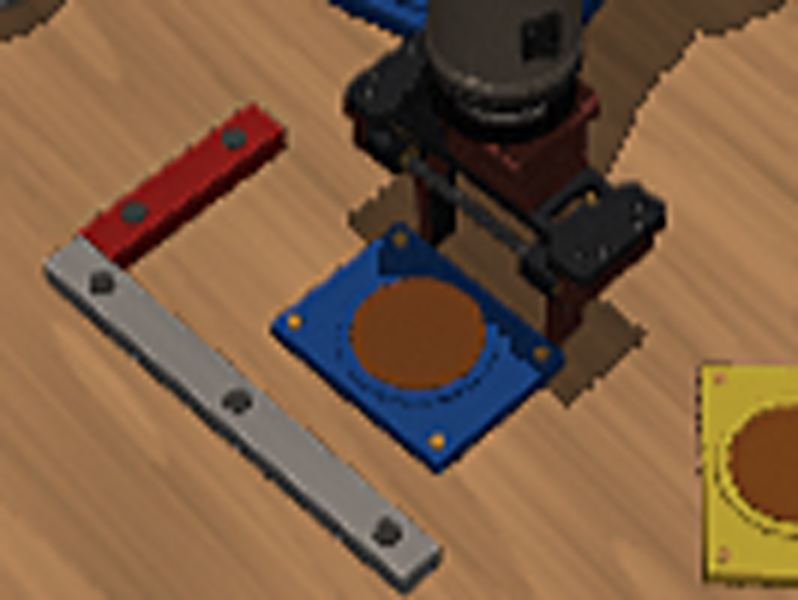

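Emit:
{"name": "send_rows", "arguments": {
  "moves": [
    [0,8,0.7,0,0,0,0],
    [0,8,0.7,0,0,0,0],
    [0,8,0.7,0,0,0,0],
    [0,6,0.5,0,0,0,0],
    [0,3,0.2,0,0,0,0]
  ]
}}

```text
time: 4.72
position: [0.5728, 0.0031, 0.0054]
tcp_rot: [-0.0, 0.999, 0.042, -0.0]
wrist_force: [-1.2, 0.3, 0.7]
width: 1.0
```

Emit:
{"name": "send_rows", "arguments": {
  "moves": [
    [0,1,0.1,0,0,0,0],
    [0,1,0.1,0,0,0,0],
    [0,0,0,0,0,0,0],
    [0,0,0,0,0,0,0],
    [0,0,0,0,0,0,0]
  ]
}}

```text
time: 5.35
position: [0.5745, 0.0032, 0.0055]
tcp_rot: [0.0, 0.999, 0.042, 0.0]
wrist_force: [-0.3, 1.1, 0.3]
width: 0.999
```

```bash
python3 look.py 4
```

```text
5.35 [0.5745 0.0032 0.0055] [0.000e+00 9.991e-01 4.200e-02 1.000e-04] [-0.3  1.1  0.3]
```

View pics/s4.png

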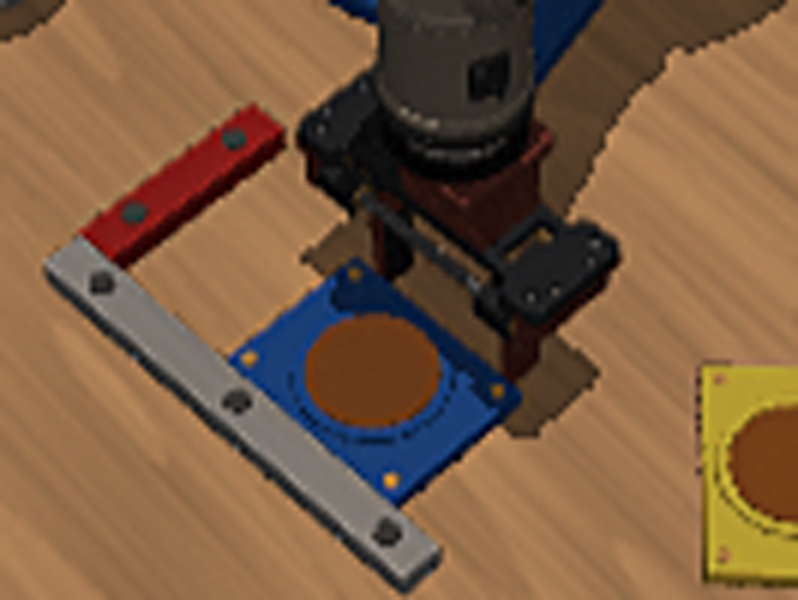

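Not quite at the fence: the force is still low and the far edge is nearly behind the fence at (230,360)–(390,500). I'll advance in 1 mm rows.

Emit:
{"name": "send_rows", "arguments": {
  "moves": [
    [0,1,0.1,0,0,0,0],
    [0,1,0.1,0,0,0,0],
    [0,1,0.1,0,0,0,0],
    [0,0.5,0,0,0,0,0],
    [0,0.5,0,0,0,0,0]
  ]
}}

```text
time: 6.08
position: [0.5759, 0.0033, 0.0051]
tcp_rot: [0.0, 0.999, 0.042, -0.002]
wrist_force: [-9.1, -0.5, 7.1]
width: 1.002
```

Emit:
{"name": "send_rows", "arguments": {
  "moves": [
    [0,-12,-1,0,0,0,0],
    [0,-10,-1,0,0,0,0],
    [0,0,0,40,0,0,0],
    [1,0,0,15,0,0,0],
    [1,10,50,0,0,0,0]
  ]
}}

```text
time: 6.7
position: [0.5677, 0.0469, 0.0617]
tcp_rot: [0.001, 0.999, 0.038, 0.001]
wrist_force: [1.3, 0.6, 0.1]
width: 0.807
```

Emit:
{"name": "send_rows", "arguments": {
  "moves": [
    [1,20,52,0,0,0,0],
    [1,40,3,0,0,0,0],
    [1,0,0,0,0,0,0],
    [1,0,0,0,0,0,0],
    [1,0,0,0,0,0,0]
  ]
}}

```text
time: 7.32
position: [0.6254, 0.1057, 0.0602]
tcp_rot: [0.0, 0.999, 0.042, -0.0]
wrist_force: [0.4, -0.3, -0.3]
width: 0.244
```

```bash
python3 look.py 5
```

```text
7.325 [0.6254 0.1057 0.0602] [ 2.000e-04  9.991e-01  4.170e-02 -5.000e-04] [ 0.4 -0.3 -0.3]
```

View pics/s5.png

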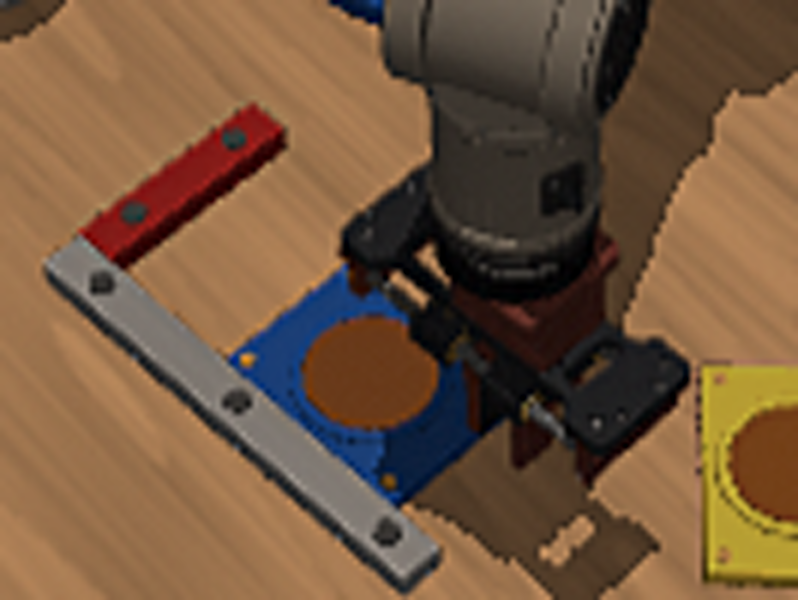

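View pics/t5.png

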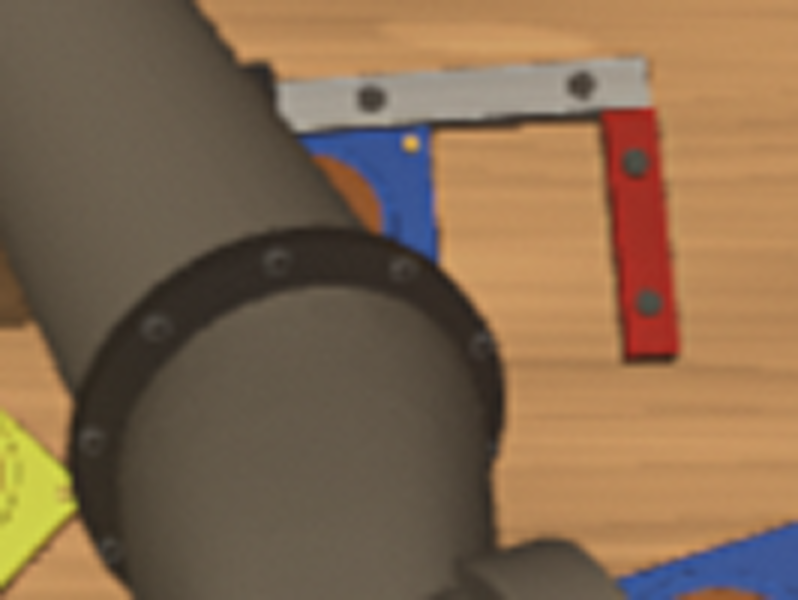

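Emit:
{"name": "send_rows", "arguments": {
  "moves": [
    [1,5,1,0,0,0,0],
    [1,0,0,-20,0,0,0],
    [1,0,0,-20,0,0,0],
    [1,0,0,-14,0,0,0],
    [1,0,0,0,0,0,0]
  ]
}}

```text
time: 8.05
position: [0.63, 0.1072, 0.0044]
tcp_rot: [0.0, 0.999, 0.042, -0.002]
wrist_force: [0.4, -0.8, 0.8]
width: 0.003
```

Emit:
{"name": "send_rows", "arguments": {
  "moves": [
    [1,0.7,-8,0,0,0,0],
    [1,0.7,-8,0,0,0,0],
    [1,0.7,-8,0,0,0,0],
    [1,0.7,-8,0,0,0,0],
    [1,0,0,0,0,0,0]
  ]
}}

```text
time: 8.68
position: [0.6346, 0.0743, 0.0067]
tcp_rot: [0.0, 0.999, 0.041, 0.0]
wrist_force: [0.4, 0.5, -0.1]
width: 0.002
```

```bash
python3 look.py 6
```

```text
8.675 [0.6346 0.0743 0.0067] [2.000e-04 9.991e-01 4.140e-02 2.000e-04] [ 0.4  0.5 -0.1]
```

View pics/s6.png

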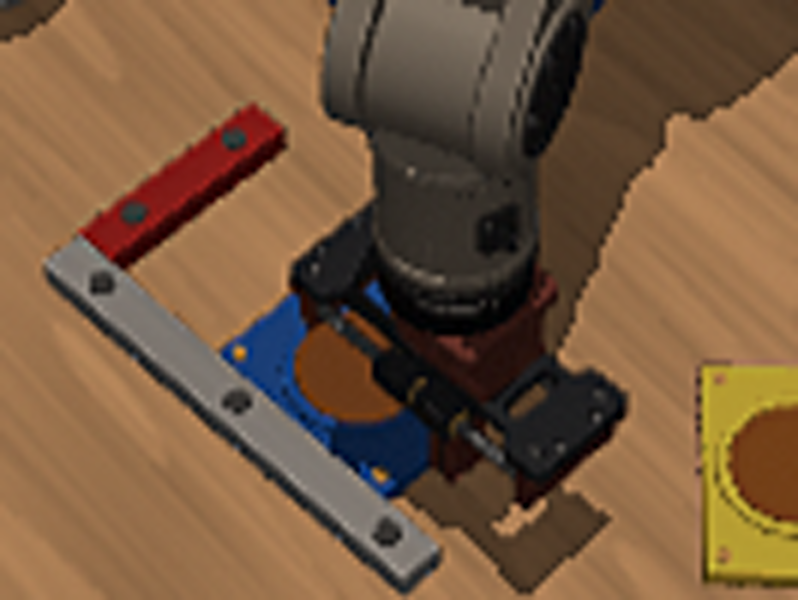

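Emit:
{"name": "send_rows", "arguments": {
  "moves": [
    [1,0.7,-8,0,0,0,0],
    [1,0.7,-8,0,0,0,0],
    [1,0.7,-8,0,0,0,0],
    [1,0.7,-8,0,0,0,0],
    [1,0.7,-8,0,0,0,0]
  ]
}}

```text
time: 9.4
position: [0.6377, 0.0351, 0.0065]
tcp_rot: [-0.0, 0.999, 0.042, -0.0]
wrist_force: [-2.3, 2.5, 1.6]
width: 0.003
```

```bash
python3 look.py 7
```

```text
9.4 [0.6377 0.0351 0.0065] [-1.000e-04  9.991e-01  4.200e-02 -1.000e-04] [-2.3  2.5  1.6]
```

View pics/s7.png

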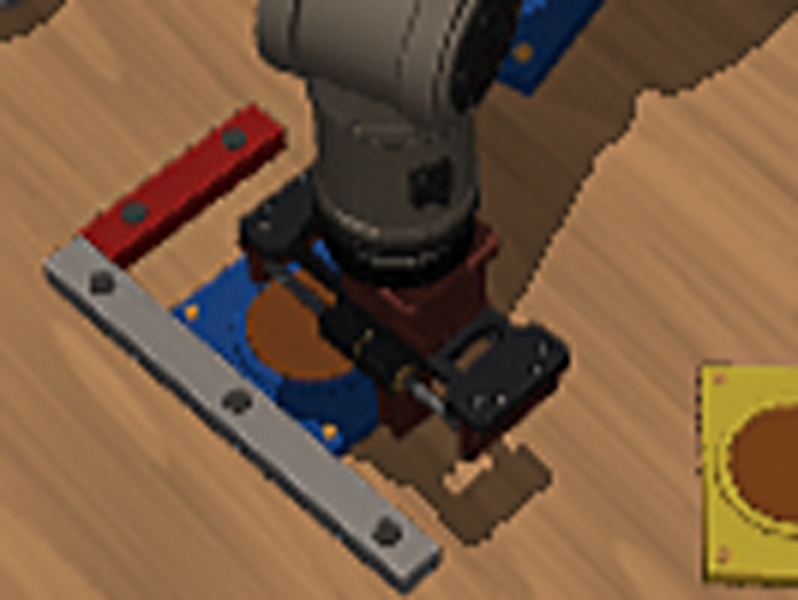

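Sliding along the fence without trouble. About 40 mm to go.

Emit:
{"name": "send_rows", "arguments": {
  "moves": [
    [1,0.7,-8,0,0,0,0],
    [1,0.7,-8,0,0,0,0],
    [1,0.7,-8,0,0,0,0],
    [1,0.5,-6,0,0,0,0],
    [1,0.2,-3,0,0,0,0]
  ]
}}

```text
time: 10.12
position: [0.6407, 0.0016, 0.0064]
tcp_rot: [0.0, 0.999, 0.042, 0.0]
wrist_force: [-0.3, 0.7, -0.7]
width: 0.001
```

Emit:
{"name": "send_rows", "arguments": {
  "moves": [
    [1,0.1,-1.5,0,0,0,0],
    [1,0.1,-1.5,0,0,0,0],
    [1,0.1,-1,0,0,0,0],
    [1,0,0,0,0,0,0],
    [1,0,0,0,0,0,0]
  ]
}}

```text
time: 10.75
position: [0.6409, -0.0016, 0.0065]
tcp_rot: [0.0, 0.999, 0.042, 0.0]
wrist_force: [-0.1, 0.4, 0.5]
width: 0.008
```

```bash
python3 look.py 8
```

```text
10.75 [ 0.6409 -0.0016  0.0065] [1.000e-04 9.991e-01 4.200e-02 0.000e+00] [-0.1  0.4  0.5]
```

View pics/s8.png

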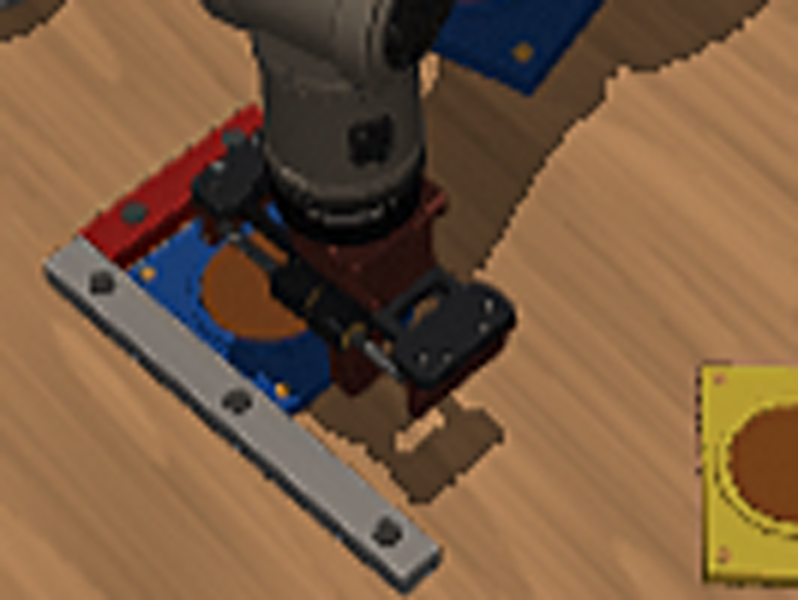

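Emit:
{"name": "send_rows", "arguments": {
  "moves": [
    [1,0.1,-1.5,0,0,0,0],
    [1,0.1,-1.5,0,0,0,0],
    [1,0.1,-1,0,0,0,0],
    [1,0,-1,0,0,0,0],
    [1,0,-1,0,0,0,0]
  ]
}}

```text
time: 11.48
position: [0.6412, -0.0075, 0.0065]
tcp_rot: [-0.0, 0.999, 0.042, 0.0]
wrist_force: [-0.4, 1.1, 0.6]
width: 0.005
```

Emit:
{"name": "send_rows", "arguments": {
  "moves": [
    [1,0.1,-1,0,0,0,0],
    [1,0,-1,0,0,0,0],
    [1,0.1,-1,0,0,0,0],
    [1,0,0,0,0,0,0],
    [1,0,0,0,0,0,0]
  ]
}}

```text
time: 12.1
position: [0.6414, -0.0103, 0.0065]
tcp_rot: [-0.0, 0.999, 0.042, 0.0]
wrist_force: [0.5, 2.5, 0.4]
width: 0.003
```

```bash
python3 look.py 9
```

```text
12.1 [ 0.6414 -0.0103  0.0065] [-1.000e-04  9.991e-01  4.210e-02  0.000e+00] [0.5 2.5 0.4]
```

View pics/s9.png

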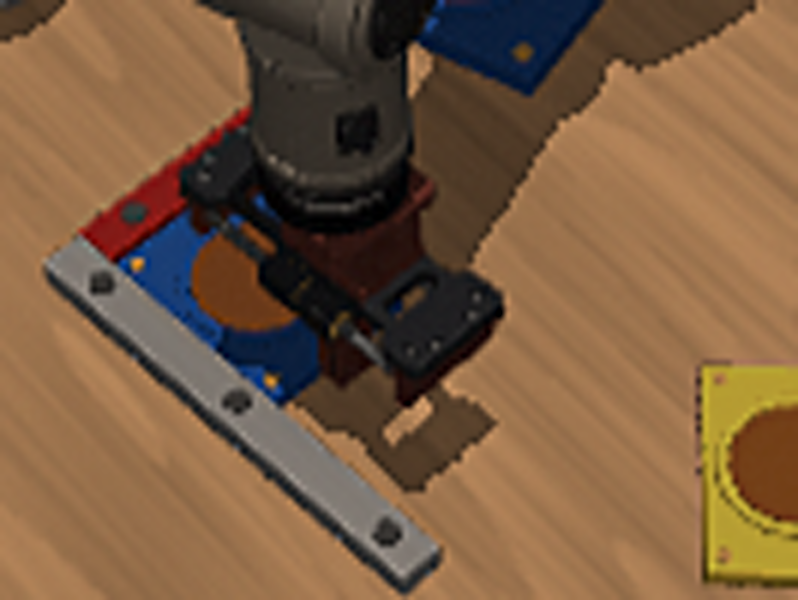

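Emit:
{"name": "send_rows", "arguments": {
  "moves": [
    [1,0,-1,0,0,0,0],
    [1,0,-1,0,0,0,0],
    [1,0,-1,0,0,0,0],
    [1,0,0,0,0,0,0],
    [1,0,0,0,0,0,0]
  ]
}}

```text
time: 12.82
position: [0.6413, -0.0104, 0.0065]
tcp_rot: [-0.002, 0.999, 0.043, 0.0]
wrist_force: [-0.7, 7.0, 0.9]
width: 0.006
```

Emit:
{"name": "send_rows", "arguments": {
  "moves": [
    [1,-1,15,0,0,0,0],
    [1,-1,15,0,0,0,0],
    [1,0,0,50,0,0,0],
    [1,-30,30,40,0,0,0],
    [1,-50,30,0,0,0,0]
  ]
}}

```text
time: 13.45
position: [0.5621, 0.0782, 0.0998]
tcp_rot: [-0.001, 0.999, 0.041, 0.004]
wrist_force: [-0.5, 1.1, 0.7]
width: 0.006
```

Emit:
{"name": "send_rows", "arguments": {
  "moves": [
    [1,-50,30,0,0,0,0],
    [1,-50,30,0,0,0,0],
    [1,0,50,0,0,0,0],
    [1,0,50,0,0,0,0],
    [1,0,0,0,0,0,0]
  ]
}}

```text
time: 14.08
position: [0.4586, 0.2416, 0.0971]
tcp_rot: [-0.001, 0.999, 0.045, 0.001]
wrist_force: [0.2, -0.3, -0.4]
width: 0.005
```

```bash
python3 look.py 10
```

```text
14.075 [0.4586 0.2416 0.0971] [-1.30e-03  9.99e-01  4.55e-02  7.00e-04] [ 0.2 -0.3 -0.4]
```

View pics/s10.png

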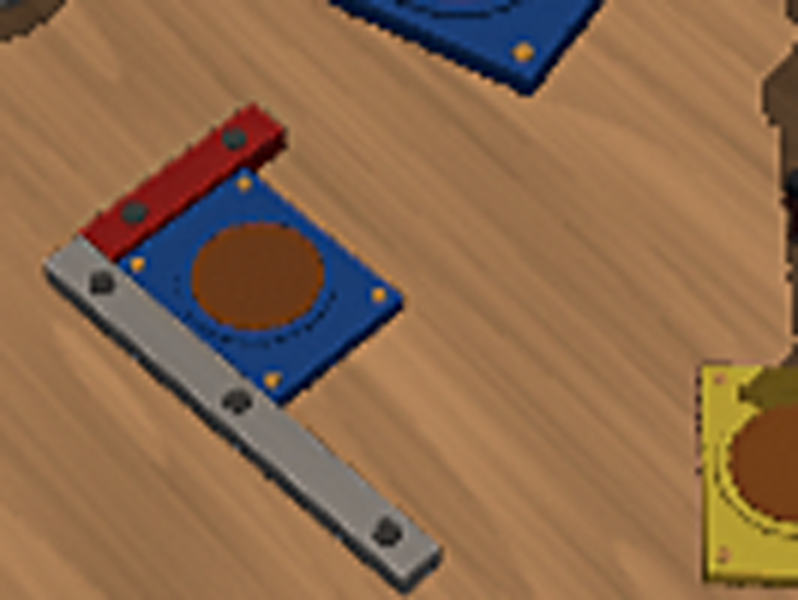

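View pics/t10.png

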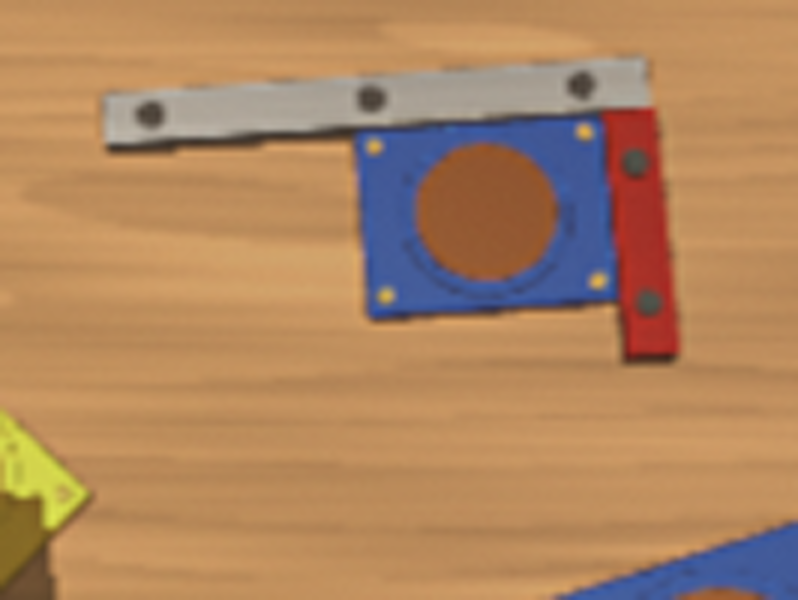

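Both views show it flush, with the edges parallel to the stop. As a check I'll press gently from the -x side, where the earlier flush reading gives the expected contact point.

Emit:
{"name": "send_rows", "arguments": {
  "moves": [
    [1,15,-47,0,0,0,-0.4],
    [1,15,-47,0,0,0,0],
    [1,15,-47,0,0,0,0],
    [1,15,-47,0,0,0,0],
    [1,15,-47,0,0,0,0]
  ]
}}

```text
time: 14.8
position: [0.534, -0.0021, 0.0964]
tcp_rot: [0.001, 0.999, 0.037, -0.0]
wrist_force: [0.1, 0.4, 0.5]
width: 0.005
```

Emit:
{"name": "send_rows", "arguments": {
  "moves": [
    [1,15,-47,0,0,0,0],
    [1,12,-47,0,0,0,0],
    [1,0,0,0,0,0,0],
    [1,0,0,0,0,0,0],
    [1,0,0,0,0,0,0]
  ]
}}

```text
time: 15.42
position: [0.5609, -0.0914, 0.0965]
tcp_rot: [-0.0, 0.999, 0.039, -0.0]
wrist_force: [0.5, 0.8, -0.1]
width: 0.004
```

Emit:
{"name": "send_rows", "arguments": {
  "moves": [
    [1,0,1,-45,0,0,0],
    [1,0,0,-35,0,0,0],
    [1,0,0,-10,0,0,0],
    [1,7,0.6,0,0,0,0],
    [1,7,0.6,0,0,0,0]
  ]
}}

```text
time: 16.05
position: [0.5773, -0.09, 0.008]
tcp_rot: [0.0, 0.999, 0.039, 0.001]
wrist_force: [-0.5, 0.0, -0.5]
width: 0.008
```

Emit:
{"name": "send_rows", "arguments": {
  "moves": [
    [1,3,0.2,0,0,0,0],
    [1,3,0.2,0,0,0,0],
    [1,1,0,0,0,0,0],
    [1,1,0,0,0,0,0],
    [1,1,0,0,0,0,0]
  ]
}}

```text
time: 16.68
position: [0.5837, -0.09, 0.0063]
tcp_rot: [0.0, 0.999, 0.038, -0.001]
wrist_force: [-1.3, 0.6, 0.9]
width: 0.004
```

Emit:
{"name": "send_rows", "arguments": {
  "moves": [
    [1,1,0,0,0,0,0],
    [1,1,0,0,0,0,0],
    [1,1,0,0,0,0,0],
    [1,0,0,0,0,0,0],
    [1,0,0,0,0,0,0]
  ]
}}

```text
time: 17.3
position: [0.5838, -0.0901, 0.0058]
tcp_rot: [0.0, 0.999, 0.038, -0.003]
wrist_force: [-10.0, -0.6, 5.5]
width: 0.005
```

The tool stopped at 0.5838 with 10 N, so the holder is hard against the fence. Now I'll retreat.

Emit:
{"name": "send_rows", "arguments": {
  "moves": [
    [1,-12,-1,0,0,0,0],
    [1,-12,-1,0,0,0,0],
    [1,0,0,50,0,0,0],
    [1,0,0,40,0,0,0],
    [1,-15,47,0,0,0,0]
  ]
}}

```text
time: 17.92
position: [0.5516, -0.0484, 0.0998]
tcp_rot: [0.001, 0.999, 0.035, 0.004]
wrist_force: [-0.0, 1.7, -0.1]
width: 0.005
```

Emit:
{"name": "send_rows", "arguments": {
  "moves": [
    [1,-10,50,10,0,0,0],
    [1,-20,50,0,0,0,0],
    [1,-20,50,0,0,0,0],
    [1,-20,50,0,0,0,0],
    [1,0,50,0,0,0,0]
  ]
}}

```text
time: 18.55
position: [0.4768, 0.2062, 0.1067]
tcp_rot: [0.0, 0.999, 0.039, 0.0]
wrist_force: [0.4, -0.3, -0.1]
width: 0.004
```

Emit:
{"name": "send_rows", "arguments": {
  "moves": [
    [1,0,30,0,0,0,0],
    [1,0,0,0,0,0,0],
    [1,0,0,0,0,0,0],
    [1,0,0,0,0,0,0],
    [1,0,0,0,0,0,0]
  ]
}}

```text
time: 19.18
position: [0.4787, 0.2339, 0.1065]
tcp_rot: [0.0, 0.999, 0.038, 0.0]
wrist_force: [-0.0, 0.6, 0.8]
width: 0.004
```

```bash
python3 look.py 11
```

```text
19.175 [0.4787 0.2339 0.1065] [2.000e-04 9.993e-01 3.760e-02 1.000e-04] [-0.   0.6  0.8]
```

View pics/t11.png

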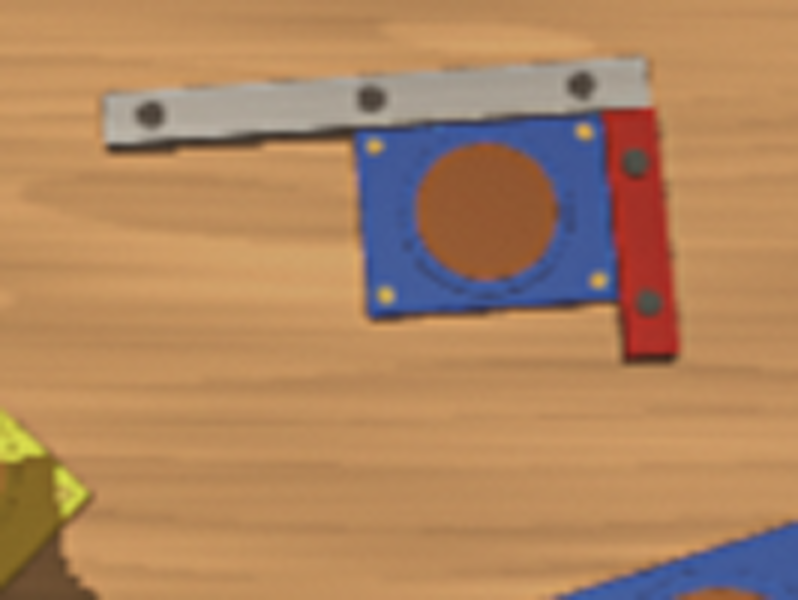

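View pics/s11.png

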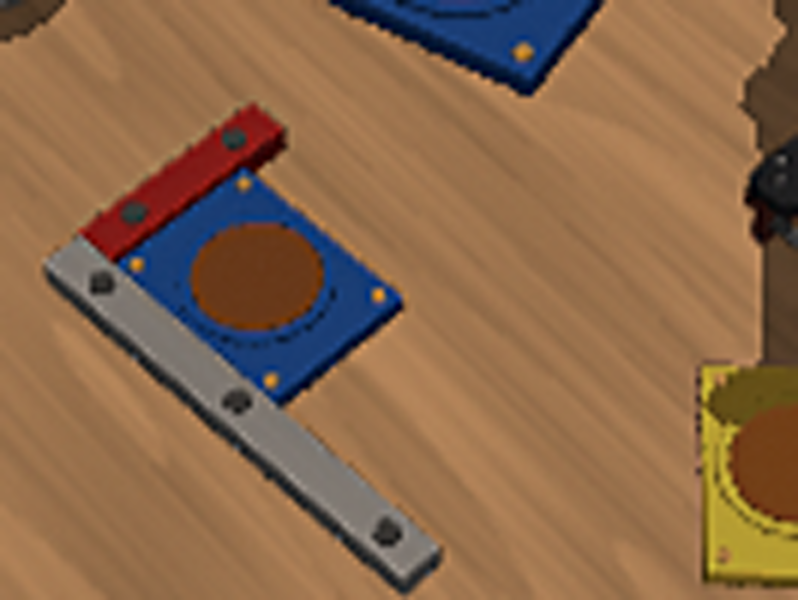

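View pics/topfull11.png

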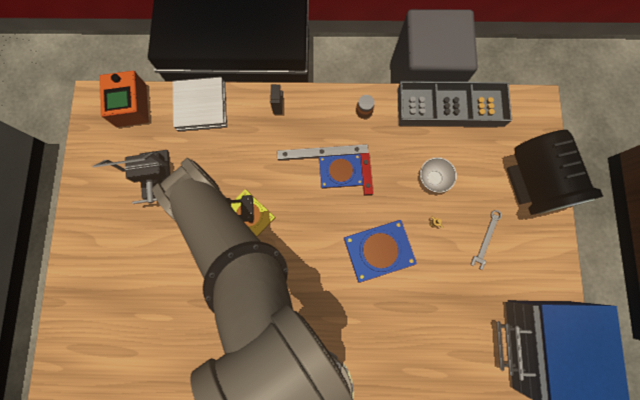

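Run:
```python
from h import *
from plant import eyes
ct,cs=eyes.get_calibration("top"),eyes.get_calibration("scene")
h=.014
H=[[.05,-.065,h],[-.05,-.065,h],[-.05,.065,h]]
T=lambda a:(np.array(a)+.5)/6-.5+[260,135]
S=lambda a:(np.array(a)+.5)/6-.5+[235,160]
# screw/corner visible points: top -> (-x-y),( -x+y) corners; +x+y corner
x,_=fit([(ct,[[.05,.065,h],[-.05,-.065,h],[-.05,.065,h]],T([(357,132),(615,301),(370,317)]))],[.65,-.08,.08]);print(x)
s=np.array([.7002,-.1457,.0859]);c,k=np.cos(s[2]),np.sin(s[2]);d=x[:2]-s[:2];print("rel stop (top)",c*d[0]+k*d[1],-k*d[0]+c*d[1],x[2]-s[2])
```

```text
[ 0.64432487 -0.0866047   0.07555772]
rel stop (top) -0.05059906901890056 0.06367118288887551 -0.010342278451520998
```

View pics/full11.png

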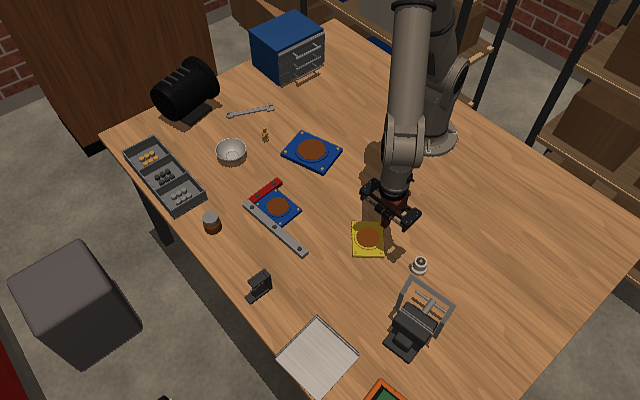

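The fit agrees within reading noise, but its angle (-0.01 rad) is coarse. I'll measure the edge angles at sub-pixel level.

Run:
```python
from h import *
import cv2
from plant import eyes
c=eyes.get_calibration("top");im=cv2.imread("pics/topfull11.png").astype(float)
def unp(uv,z):
    d=c["R"].T@np.linalg.solve(c["mtx"],[*uv,1]);C=-c["R"].T@c["t"];return C+d*(z-C[2])/d[2]
def cen(a,ch):  # centroid of gradient magnitude along the profile
    g=np.abs(np.diff(ch)); g[g<.25*g.max()]=0
    return a+.5+(g*np.arange(len(g))).sum()/g.sum()
bl=im[:,:,0]-im[:,:,2]; gr=im.sum(2); rd=im[:,:,2]-im[:,:,1]
def hor(ch,u0,u1,v,s,w,z):
    P=np.array([unp((u,cen(int(round(v+s*(u-u0)))-w,ch[int(round(v+s*(u-u0)))-w:int(round(v+s*(u-u0)))+w+1,u])),z)[:2] for u in range(u0,u1)])
    a=np.polyfit(P[:,1],P[:,0],1); r=P[:,0]-np.polyval(a,P[:,1]); k=np.abs(r)<.002; a=np.polyfit(P[k,1],P[k,0],1)
    return -np.arctan(a[0]),r[k].std(),P[0],P[-1]
def ver(ch,v0,v1,u,s,w,z):
    P=np.array([unp((cen(int(round(u+s*(v-v0)))-w,ch[v,int(round(u+s*(v-v0)))-w:int(round(u+s*(v-v0)))+w+1]),v),z)[:2] for v in range(v0,v1)])
    a=np.polyfit(P[:,0],P[:,1],1); r=P[:,1]-np.polyval(a,P[:,0]); k=np.abs(r)<.002; a=np.polyfit(P[k,0],P[k,1],1)
    return np.arctan(a[0]),r[k].std(),P[0],P[-1]
print("fence far",hor(gr,280,366,150.4,-.07,3,.02))
print("holder near",hor(bl,324,360,187.5,-.073,3,.01))
print("holder left",ver(bl,160,185,319.8,.07,3,.014))
print("holder far",hor(bl,322,358,157,-.07,3,.014))
print("holder|red",ver(bl,156,184,360.8,.08,2,.014))
print("red outer",ver(rd,156,192,369.5,.1,3,.02))
```

```text
fence far (np.float64(0.09246192931069287), np.float64(0.0008135741750627219), array([0.7051505 , 0.10394501]), array([ 0.72977935, -0.16243121]))
holder near (np.float64(0.080173459171436), np.float64(0.0006423505896097943), array([ 0.59267505, -0.0353312 ]), array([ 0.60367657, -0.14376844]))
holder left (np.float64(0.08919486396565554), np.float64(0.0003074486758928553), array([ 0.67770637, -0.02247965]), array([ 0.60041719, -0.02855124]))
holder far (np.float64(0.05957201047566451), np.float64(0.001174125281115763), array([ 0.68483272, -0.02801526]), array([ 0.6924422 , -0.13772646]))
holder|red (np.float64(0.08491329845381597), np.float64(0.0003124616093006194), array([ 0.69246534, -0.14765606]), array([ 0.60535075, -0.15455738]))
red outer (np.float64(0.0933857799353668), np.float64(0.00080454692723832), array([ 0.69085289, -0.17445891]), array([ 0.57904897, -0.18491513]))
```

Pictures 10 and 11 differ by about 0.3 px, so the x press seated it slightly further. The edge angles agree with the stop within about 0.01 rad, which is noise level. There's plenty of time, so I'll do one last light press against the red stop.

Emit:
{"name": "send_rows", "arguments": {
  "moves": [
    [1,32,-43,0,0,0,0.5],
    [1,32,-43,0,0,0,0],
    [1,32,-43,0,0,0,0],
    [1,32,-43,0,0,0,0],
    [1,32,-40,0,0,0,0]
  ]
}}

```text
time: 19.9
position: [0.6393, 0.021, 0.1065]
tcp_rot: [0.0, 0.999, 0.042, 0.0]
wrist_force: [0.8, 1.3, -0.2]
width: 0.006
```

Emit:
{"name": "send_rows", "arguments": {
  "moves": [
    [1,0,0,0,0,0,0],
    [1,0,0,-40,0,0,0],
    [1,0,0,-40,0,0,0],
    [1,0,0,-18,0,0,0],
    [1,0,0,0,0,0,0]
  ]
}}

```text
time: 20.52
position: [0.6373, 0.0237, 0.0076]
tcp_rot: [-0.0, 0.999, 0.043, -0.001]
wrist_force: [0.4, -0.3, 0.1]
width: 0.003
```

Emit:
{"name": "send_rows", "arguments": {
  "moves": [
    [1,0.8,-10,0,0,0,0],
    [1,0.8,-10,0,0,0,0],
    [1,0.6,-7,0,0,0,0],
    [1,0.3,-3,0,0,0,0],
    [1,0.1,-2,0,0,0,0]
  ]
}}

```text
time: 21.15
position: [0.6411, -0.0091, 0.0086]
tcp_rot: [-0.0, 0.999, 0.043, 0.0]
wrist_force: [0.2, -1.3, -0.1]
width: 0.005
```

Emit:
{"name": "send_rows", "arguments": {
  "moves": [
    [1,0.1,-1,0,0,0,0],
    [1,0.1,-1,0,0,0,0],
    [1,0.1,-1,0,0,0,0],
    [1,0,-1,0,0,0,0],
    [1,0,-1,0,0,0,0]
  ]
}}

```text
time: 21.78
position: [0.6411, -0.0105, 0.0085]
tcp_rot: [-0.002, 0.999, 0.044, 0.0]
wrist_force: [-0.7, 7.8, -0.8]
width: 0.005
```

The tool was blocked at the same place (y = -0.0105) with 8 N. It's seated, so I'll retreat.

Emit:
{"name": "send_rows", "arguments": {
  "moves": [
    [1,-1,12,0,0,0,0],
    [1,-1,15,0,0,0,0],
    [1,0,0,50,0,0,0],
    [1,-20,40,50,0,0,0],
    [1,-40,40,0,0,0,0]
  ]
}}

```text
time: 22.4
position: [0.5841, 0.0923, 0.1092]
tcp_rot: [-0.001, 0.999, 0.042, 0.005]
wrist_force: [-0.4, 1.6, 0.1]
width: 0.001
```

Emit:
{"name": "send_rows", "arguments": {
  "moves": [
    [1,-40,40,0,0,0,0],
    [1,-40,40,0,0,0,0],
    [1,0,0,0,0,0,0],
    [1,0,0,0,0,0,0],
    [1,0,0,0,0,0,0]
  ]
}}

```text
time: 23.02
position: [0.5017, 0.1692, 0.105]
tcp_rot: [0.0, 0.999, 0.042, 0.0]
wrist_force: [-0.4, -0.9, -0.7]
width: 0.009
```

```bash
python3 look.py 12
```

```text
23.025 [0.5017 0.1692 0.105 ] [3.000e-04 9.991e-01 4.170e-02 2.000e-04] [-0.4 -0.9 -0.7]
```

View pics/s12.png

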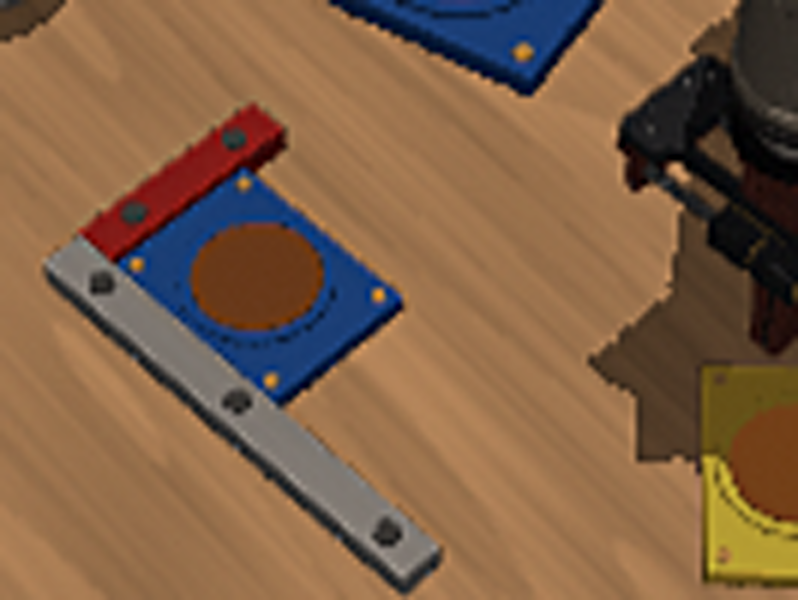

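View pics/t12.png

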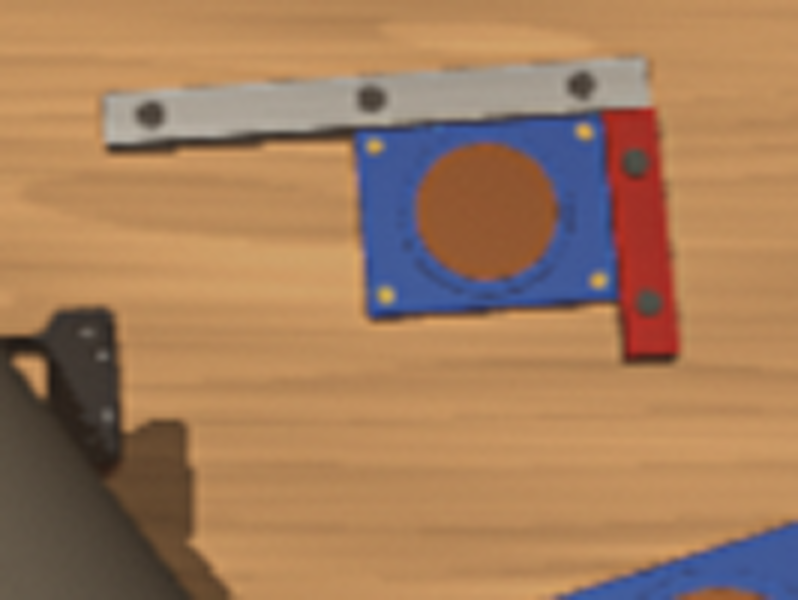

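Both views show the holder flat and tight in the corner, its far edge along the fence (357,130)–(605,113) and its right edge along the red stop. The hand is clear.

```bash
python3 -c "
from plant import robot
print(robot.job_done())"
```

```text
the job is handed in; nothing more can be done
None
```

The small blue holder is seated in the corner of the bench stop, and I handed the job in at about 23 s. I pushed it with the open fingertips along x to the steel fence. Then I slid it with the shut fingers' outside along the fence to the red end stop. Last, I pressed it once more, lightly, against each face.

- **Contact:** both final presses were blocked where the earlier ones were, at about 10 N against the fence and 8 N against the end stop. That leaves no gap on either side that the presses could feel.
- **Pictures:** both camera views show the holder flat and flush on both sides, the other objects I could see where they were, and the hand clear about 0.1 m above the bench.
- **Less certain:** the camera fit put the holder at (-50.6, 63.7) mm in the stop's frame; the target is (-50, 65). Its angle fit and edge readings differ from the stop's by up to about 0.01 rad, and one, the holder's far edge, by about 0.03 rad. I put these down to reading noise (that edge lies against the fence and was the noisiest), because the contact checks agree with each other.

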